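# Eject the red tin with the guarded lever

### The arm

A 7-joint arm with a two-finger parallel gripper is mounted at the origin on the work surface. World frame = base frame: x ahead of the robot, y to its left, z up, the work surface at z = 0. Lengths are in m, angles in rad, forces in N, time in s.
With the tool pointing down it reaches from about 0.4 to 0.85 m from the base axis. Payload 4.5 kg.
Tool frame: the origin (TCP) lies midway between the tips of the shut fingers; the grasp point (between the pads) lies 19 mm behind it; z points along the fingers, y is the line along which they close (so a half turn about z gives the same grasp; the last joint's range is limited). The gripper opens to 88 mm and grips with 3 to 60 N. Pads are 18 mm wide; open, the fingers measure 123 mm over their backs; the gripper's body (75 mm by 187 mm) begins 45 mm behind the grasp point.
Start: joints at [1.156, 0.689, -0.195, 1.565, 0.157, 0.902, -0.215], TCP at [0.271, -0.563, 0.213] pointing down, gripper open.
Joint ranges: [-3.01, 3.01], [-0.46, 2.08], [-1.47, 1.51], [0.13, 2.56], [-1, 4.14], [0.04, 2.09], [-2.66, 2.66]. Speed limits (rad/s): [2.57, 2.57, 3.14, 3.14, 3.14, 3.14, 3.14].

### API

Orientations are given as a unit quaternion [w, x, y, z].
In Python, from cell import env, planner, get_image, job, current_time, current_joint_positions, current_qd, current_joint_torque, current_position, current_tool_rot, current_contact_force, current_ft_torque, current_grip_width, current_grasp_force gives the robot as it stands. The module is installed in compiled form; this text tells all that it offers. Calls block until the motion is done:
- env.goto(position, orientation): joint-space move of the TCP to a pose.
- env.line_to(position, attitude=None, velocity=0.15): straight line of the TCP; attitude=None keeps the orientation; velocity is the mean speed in m/s.
- env.move_joints(angles): joint-space move.
- env.command_gripper(opening, force=None): finger opening in m; force is the grip in N (None keeps the last); returns when the fingers have stopped.
- env.wait(seconds).
- planner.ik(position, orientation): joint angles nearest the present ones, or None.
- get_image(name): name is "side" or "top" or "wrist"; returns a dict with "color" (400x640x3 uint8, red, green, blue), "fx", "fy", "cx", "cy" (pixels), "position" and "attitude" of the camera in the world; the wrist camera has in their place "mount" (4x4, takes a point from camera to tool coordinates, whose origin is the TCP and whose axes are the flange's). Camera axes: x right, y down, z forward; pixel columns grow to the right and rows downward; lengths in m; the calibration is good to about 2 mm. A picture is of the moment at which its call begins: read the wrist's pose just before it. There is no depth.
A pose or a line that the arm cannot do raises env.PlanningError and nothing moves.
- job.close_job(): hands the job in; it is judged then, once.
Readings, each from a call of its own:
- current_time(): time.
- current_joint_positions(): joint angles.
- current_qd(): joint speeds.
- current_joint_torque(): joint torques, N m.
- current_position(): TCP position.
- current_tool_rot(): TCP orientation.
- current_contact_force(): force on the tool from outside, world axes, zero at the start.
- current_ft_torque(): the same for the moment, N m.
- current_grip_width(): finger opening in m.
- current_grasp_force(): force on a finger pad.
Only numpy, scipy, OpenCV 4.12 (cv2) and the standard library are available. Lean on these libraries where they do the work, as an engineer would, in place of code of your own. Each camera call takes 0.05 s, during which the arm holds its last target. There are 200 camera calls.

### The job

In this herb dispensary, the yellow-topped machine has two lanes, each with a tin and, under its own guard window, a green lever paddle. Reach through the window of the lane that holds the dark red tin and press that paddle all the way down with the fingertips so that the tin is pushed out to the tray end, then let the paddle come back up and withdraw. Do not touch the guard frame or the tins, and leave the teal tin, the jar, the bowl and the scoop where they are.

Things in the scene. Friction and masses are not known exactly. Their poses are not given: they have to be found in the camera images.
- press: Two-lane tin ejector, fixed: deck 320 x 300 x 20 mm. Origin on the bench, z up; hooded levers at its -x side (towards the robot), tin lanes along +x at y = +75 (left) and -75 mm (right), tins standing at x = 74 mm, between guides, end rim at x = 185 mm. A lever slides its own lane's ejector, hence the tin, about 50 mm to +x; the ejector springs back, the tin stays out.
- guard: Hood with a yellow frame plate on top, not to be touched. Frame as the press. Plate 136 x 290 mm, 6 mm thick, centred at x = -60 mm, sloping 10 degrees down to -x: top face 128 mm above the bench at x = -127, 140 at x = -60, 152 at x = +7 mm. Two windows 80 (x) by 95 mm (y) centred over the paddles at x = -60, y = +75 and -75 mm. Cream walls; a clear one, 150 high, at x = 24.
- lever_left_pad (a point): Top centre of the left lane's green paddle (40 x 46 x 8 mm), at press x = -60, y = +75 mm; its hinge lies 75 mm to +x. At rest 120 mm above the bench, 20 mm below the guard's top face, tilted 9 degrees, higher on its -x side. Full press: 24 mm down to a stop, spring 2 N at first, 8 N at the stop; springs back when released.
- lever_right_pad (a point): The same for the right lane's paddle (y = -75 mm of the press).
- lever_left (a joint): Angle of the left lever: 0 at rest, up; 0.32 rad fully pressed.
- lever_right (a joint): Angle of the right lever: 0 at rest, up; 0.32 rad fully pressed.
- red_tin: Dark red closed round tin, 56 mm diameter, 50 mm high, upright in one of the two lanes (which one varies). Origin at the centre of its underside.
- teal_tin: Teal (blue-green) tin of the same size, in the other lane. Origin at the centre of its underside.
- jar: Amber jar, 60 mm diameter, 90 mm high, standing on the bench left of the press. Origin at the centre of its underside.
- bowl: Steel bowl, 100 mm diameter, 45 mm high, on the bench left of the press. Origin at the centre of its underside.
- scoop: Steel spoon-shaped scoop, 190 mm long, lying on the bench right of the press along its own x axis. Origin on its underside.
There are look-alikes about, which are no part of the job. What is meant by the red_tin is not orange, and is the smaller of those in its own colour.

How it is judged:
By the outcome, as a careful person would: the job done as asked, in the order asked, and still so for the second after the job is handed in, with the robot touching nothing.
It also fails if it takes over 38 s, if anything falls off the work surface, if the arm or the gripper's body presses on something with over 40 N, if the wrist force passes 120 N, or if a joint passes its speed limit or range.

## Working session

There is one attempt and no reset: what is moved stays moved. The work goes in short steps, each a Python script; the robot and the scene stay as the last script left them, time stands still between calls to the robot, and variables do not carry over. Pictures are saved under pics/ and viewed, at most 10 in all, crops included, and the job is handed in when it is done.

```bash
mkdir -p pics; cat > h.py <<'E'
import numpy as np, cv2
from scipy.spatial.transform import Rotation as R
from cell import *
def rot(q): return R.from_quat([q[1],q[2],q[3],q[0]]).as_matrix()
def save(im,n): cv2.imwrite(n,cv2.cvtColor(im['color'],cv2.COLOR_RGB2BGR))
def cam(im): 
    a=np.array(im['attitude']); return np.array(im['position']),(a if a.shape==(3,3) else rot(a))
def ray(im,u,v,z):
    p,A=cam(im); d=A@np.array([(u-im['cx'])/im['fx'],(v-im['cy'])/im['fy'],1]); return p+d*(z-p[2])/d[2]
def proj(im,P):
    p,A=cam(im); c=(np.atleast_2d(P)-p)@A; return np.c_[c[:,0]/c[:,2]*im['fx']+im['cx'],c[:,1]/c[:,2]*im['fy']+im['cy']]
E
python3 - <<'E'
from h import *
import pickle
for n in('top','side'):
    im=get_image(n); save(im,f'pics/{n}1.png'); pickle.dump(im,open(n+'.pkl','wb')); print(n,im['position'],im['attitude'],im['fx'])
print(current_time(),current_tool_rot(),current_position(),current_grip_width())
E
```

```text
top [0.41842568 0.05852518 1.42786046] [ 0.05398618 -0.70332391  0.70647156 -0.05761003] 472.4766894535938
side [ 0.62087624 -1.09940577  0.81144191] [-0.49395845  0.86947169  0.00136952  0.00470761] 513.6968298456586
0.1 [-7.72500859e-04  9.74920759e-01  2.22550811e-01 -2.30028372e-04] [ 0.27088151 -0.56257725  0.21272375] 0.08812611069420173
```

View pics/top1.png

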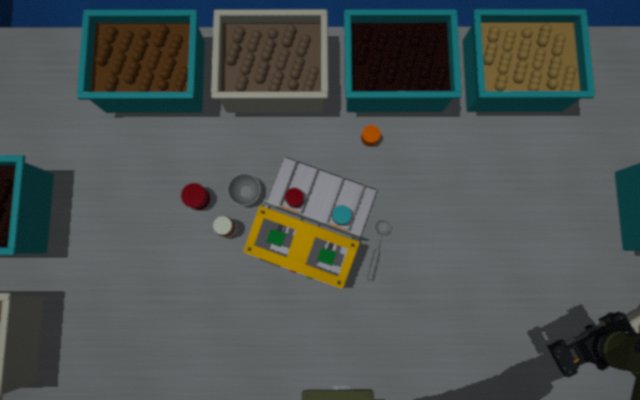

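View pics/side1.png

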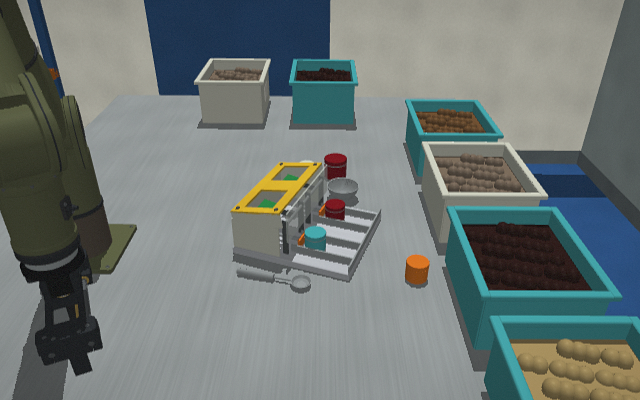

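Candidates for the red tin, in the top image: the red tin in the left lane (294,198), the larger red can on the bench (195,196), and the orange tin (371,135). I choose the one in the left lane, so the left paddle at (276,237). Next I fit the press pose and check the choice in a crop.

```bash
python3 - <<'E'
from h import *
import pickle
from scipy.optimize import least_squares
from scipy.spatial.transform import Rotation as R
ims={n:pickle.load(open(n+'.pkl','rb')) for n in('top','side')}
t=np.tan(np.radians(10))
C=np.array([[x,y,.140+(x+.06)*t] for x,y in[(-.127,-.145),(-.127,.145),(.007,.145),(.007,-.145)]])
W=np.array([[x,y,.140+(x+.06)*t] for cy in(.075,-.075) for x,y in[(-.0994,cy-.0475),(-.0994,cy+.0475),(-.0206,cy+.0475),(-.0206,cy-.0475)]])
def world(s,P): 
    c,n=np.cos(s[2]),np.sin(s[2]); return np.c_[s[0]+c*P[:,0]-n*P[:,1],s[1]+n*P[:,0]+c*P[:,1],P[:,2]]
q={}
for n,im in ims.items():
    h=cv2.cvtColor(im['color'],cv2.COLOR_RGB2HSV); m=cv2.inRange(h,(20,180,100),(32,255,255))
    k,l,st,_=cv2.connectedComponentsWithStats(m); i=1+st[1:,4].argmax(); m=(l==i).astype('uint8')
    hull=cv2.convexHull(cv2.findContours(m,0,1)[0][0])
    q[n]=cv2.approxPolyN(hull,4,ensure_convex=True).reshape(-1,2).astype(float); print(n,st[i],q[n].tolist())
s0=np.r_[ray(ims['top'],302,247,.14)[:2],0]
# +x of press: towards away
s0[2]=np.arctan2(*(ray(ims['top'],319,195,.02)-ray(ims['top'],302,247,.14))[[1,0]])
print(s0)
def res(s,names):
    o=[]
    for n in names:
        p=proj(ims[n],world(s,C)); d=p[:,None]-q[n][None]; j=(d**2).sum(2).argmin(1); o.append((p-q[n][j]).ravel())
    return np.concatenate(o)
for names in(['top'],['side'],['top','side']):
    r=least_squares(res,s0,args=(names,),loss='soft_l1'); print(names,r.x,np.round(res(r.x,names),1))
s=r.x; np.save('s.npy',s)
print('padL',world(s,np.array([[-.06,.075,.12]])),'tin',world(s,np.array([[.074,.075,.07]])),ray(ims['top'],294,198,.07))
out=[]
for n,(u,v,w,hh) in {'top':(170,140,240,160),'side':(215,140,200,160)}.items():
    b=cv2.cvtColor(ims[n]['color'],cv2.COLOR_RGB2BGR)[v:v+hh,u:u+w]; b=cv2.resize(b,None,fx=3,fy=3,interpolation=2)[:480,:]
    for P,c in((C,(255,0,0)),(W,(255,0,255))):
        for x,y in proj(ims[n],world(s,P)): cv2.circle(b,(int((x-u+.5)*3),int((y-v+.5)*3)),3,c,1)
    out.append(cv2.resize(b,(400,300)))
cv2.imwrite('pics/fit.png',np.hstack(out))
E
```

```text
top [ 244  206  115   82 3088] [[359.0, 242.0], [342.0, 289.0], [243.0, 252.0], [259.0, 205.0]]
side [ 231  163   91   51 1502] [[322.0, 163.0], [278.0, 215.0], [230.0, 211.0], [278.0, 163.0]]
[ 0.50119526  0.09746833 -0.28223026]
['top'] [ 0.55763592  0.08074328 -0.3570719 ] [ 0.1  0.  -0.6 -0.1  0.2  0.2  0.3 -0.1]
['side'] [ 0.5586588   0.07353873 -0.35722866] [-0.4  0.8  0.8 -0.2 -0.5  0.1  0.3 -0.7]
['top', 'side'] [ 0.55784407  0.0796104  -0.35667296] [ 0.5 -0.1 -0.2 -0.2  0.6  0.1  0.7 -0.2 -0.3 -0.5  0.7 -1.1 -0.8 -0.8
  0.1 -2.1]
padL [[0.52780714 0.17083968 0.12      ]] tin [[0.65337367 0.12405244 0.07      ]] [0.64824358 0.12299553 0.07      ]
```

View pics/fit.png

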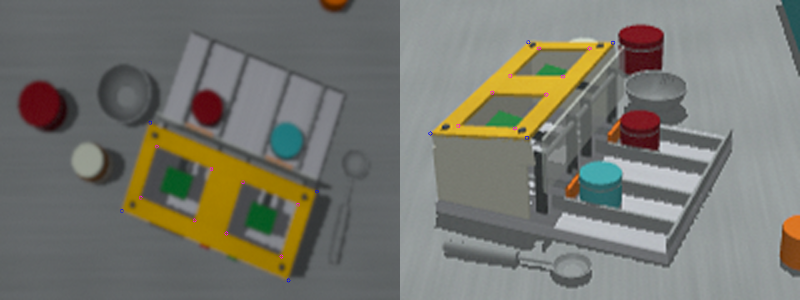

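The left lane holds the smaller red tin (crop px 208,107), and the larger red can stands on the bench. The fit is good to about 5 mm. Next I move above the left window with the fingers shut and take a wrist look.

```bash
cat >> h.py <<'E'
t10=np.tan(np.radians(10))
def world(s,P):
    P=np.atleast_2d(P); c,n=np.cos(s[2]),np.sin(s[2]); return np.c_[s[0]+c*P[:,0]-n*P[:,1],s[1]+n*P[:,0]+c*P[:,1],P[:,2]]
WL=np.array([[x,y,.140+(x+.06)*t10] for x,y in[(-.0994,.0275),(-.0994,.1225),(-.0206,.1225),(-.0206,.0275)]])
def quat(yaw,flip):
    c,n=np.cos(yaw),np.sin(yaw); k=-1 if flip else 1
    y=k*np.array([-n,c,0]); z=np.array([0,0,-1.]); M=np.c_[np.cross(y,z),y,z]
    q=R.from_matrix(M).as_quat(); return np.r_[q[3],q[:3]]
E
python3 - <<'E'
from h import *
import pickle
s=np.load('s.npy')
env.line_to(current_position()+[0,0,.12],velocity=.3)
env.command_gripper(0.0,10)
P=world(s,[-.06,.075,.30])[0]; best=None
for f in(0,1):
    q=quat(s[2],f); j=planner.ik(P,q); print(f,j)
    if j is not None:
        d=np.abs(np.array(j)-current_joint_positions()).max()
        if best is None or d<best[0]: best=(d,f,q)
print(best); np.save('q.npy',best[2])
env.goto(P,best[2])
p=current_position();tr=current_tool_rot(); im=get_image('wrist'); M=np.array(im['mount']); A=rot(tr)
im['position']=A@M[:3,3]+p; im['attitude']=A@M[:3,:3]
pickle.dump(im,open('wrist.pkl','wb'))
b=cv2.cvtColor(im['color'],cv2.COLOR_RGB2BGR)
for x,y in proj(im,world(s,WL)): cv2.circle(b,(int(x),int(y)),4,(255,0,255),1)
cv2.imwrite('pics/wrist1.png',b); print(p,tr,current_grip_width(),current_time(),current_contact_force(),M)
E
```

```text
0 [ 0.15511626  0.638777   -0.97353215  1.64043442  0.56507245  1.16978498
  0.25866966]
1 [-0.18325537  0.50812228 -0.34517898  1.65742535  0.19562778  1.01017569
 -2.52008609]
(np.float64(1.0054715258436482), 0, array([0.        , 0.17739268, 0.98414015, 0.        ]))
[0.52828302 0.16967189 0.29982243] [ 4.62691287e-05  1.78497346e-01  9.83940326e-01 -3.59564461e-04] -9.551688189748844e-06 4.7417 [ 0.12292431 -0.3352011   0.03677275] [[-7.72574314e-04 -9.61123300e-01 -2.76118462e-01  7.16094228e-02]
 [ 9.99999595e-01 -6.15068521e-04 -6.57027107e-04 -3.87620910e-04]
 [ 4.61652288e-04 -2.76118857e-01  9.61123386e-01 -1.71592589e-01]
 [ 0.00000000e+00  0.00000000e+00  0.00000000e+00  1.00000000e+00]]
```

View pics/wrist1.png

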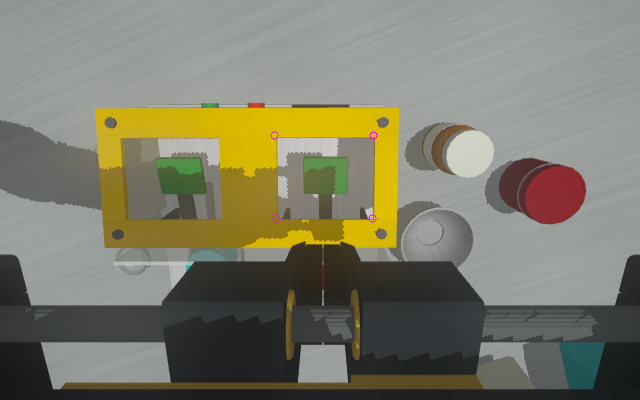

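The wrist view shows the left window's corners at (275–373, 136–219), within 2 px of the fit, with its green paddle at (325,176). Next I press in small steps, watching the force.

```bash
python3 - <<'E'
from h import *
s=np.load('s.npy'); q=np.load('q.npy'); X=[-.062,.075]
at=lambda z:world(s,[*X,z])[0]
env.line_to(at(.145),q,velocity=.12)
env.line_to(at(.130),velocity=.04); f0=np.array(current_contact_force()); print(f0,current_time())
z=.130
while z>.088:
    z-=.002 if z>.101 else .001; env.line_to(at(z),velocity=.03)
    f=np.array(current_contact_force())-f0; p=current_position(); print(round(z,3),np.round(f,1),np.round(p[2],4),round(current_time(),2))
    if f[2]>16 or np.hypot(*f[:2])>8: break
env.wait(.3)
import pickle
for n in('side',): save(get_image(n),'pics/side2.png')
E
```

```text
[0.32784343 0.04969877 0.57782249] 6.7083
0.128 [-0.2 -0.1  0. ] 0.128 6.96
0.126 [-0.1  0.2 -1.2] 0.1259 7.21
0.124 [-1.  -1.1 -0.3] 0.1238 7.46
0.122 [-0.6  0.3 -0.6] 0.1219 7.71
0.12 [-0.5  0.4 -0.1] 0.1199 7.96
0.118 [-0.1 -0.3 -1.1] 0.1179 8.21
0.116 [ 0.2 -0.4 -1.1] 0.1159 8.46
0.114 [-0.8  0.1 -0. ] 0.1139 8.71
0.112 [-1.1 -0.  -0.1] 0.1118 8.96
0.11 [ 0.3 -0.6 -0.3] 0.1099 9.21
0.108 [-0.2 -0.4 -1.1] 0.1079 9.46
0.106 [ 0.8 -0.1 -0.3] 0.1059 9.71
0.104 [-0.3 -0.1 -1.3] 0.1039 9.96
0.102 [-0.3  0.4 -0.5] 0.1019 10.21
0.1 [-0.4 -0.6 -0.5] 0.0999 10.46
0.099 [-0.   0.3  0.1] 0.0989 10.71
0.098 [ 0.1 -0.2 -0.8] 0.0979 10.96
0.097 [-0.7 -0.4  0.8] 0.0971 11.21
0.096 [-0.2  0.2  0. ] 0.096 11.46
0.095 [-0.8  1.2  1.6] 0.095 11.71
0.094 [-1.6  0.9  0.9] 0.094 11.96
0.093 [-1.9  0.5  0.7] 0.093 12.21
0.092 [-0.9  0.3  1.9] 0.092 12.46
0.091 [-1.6  0.8  1.5] 0.0909 12.71
0.09 [-1.9  0.7  3. ] 0.0899 12.96
0.089 [-2.   1.8  2.6] 0.0889 13.21
0.088 [-2.2  0.8  3.2] 0.0879 13.46
```

View pics/side2.png

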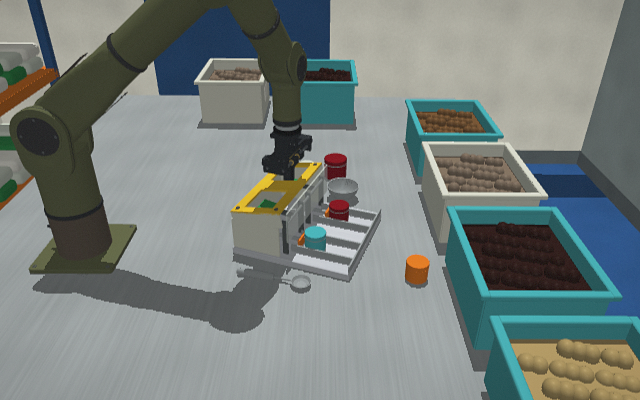

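Contact began only at about z=0.097, lower than expected. The red tin has moved out only slightly, to (340,206). I look closely before pressing on.

```bash
python3 - <<'E'
from h import *
s=np.load('s.npy'); p=current_position(); A=rot(current_tool_rot())
im=get_image('wrist'); M=np.array(im['mount']); 
im['position']=A@M[:3,3]+p; im['attitude']=A@M[:3,:3]
b=cv2.cvtColor(im['color'],cv2.COLOR_RGB2BGR)
for x,y in proj(im,world(s,WL)): cv2.circle(b,(int(x),int(y)),4,(255,0,255),1)
x,y=proj(im,p)[0]; cv2.circle(b,(int(x),int(y)),4,(255,255,0),1)
b=b[:, 100:540]
sd=cv2.imread('pics/side2.png')[140:260,225:395]; sd=cv2.resize(sd,(360,254),interpolation=2)
o=np.zeros((400,800,3),'uint8'); o[:,:440]=b; o[:254,440:]=sd; cv2.imwrite('pics/w2.png',o)
S=R.from_euler('z',s[2]).as_matrix(); print(S.T@(p-[s[0],s[1],0]),A, current_contact_force(),current_joint_torque(),current_time(),current_grip_width())
E
```

```text
[-0.06198894  0.0749444   0.08796615] [[-9.37079005e-01  3.49117368e-01 -3.06195737e-05]
 [ 3.49117369e-01  9.37078998e-01 -1.16067648e-04]
 [-1.18282722e-05 -1.19454381e-04 -9.99999993e-01]] [-1.6068      0.65537921  2.58385323] [ 7.32225962e-01 -4.92907691e+01 -7.93492466e+00 -9.00493383e+00
  4.18441258e-01  6.85863616e-02  9.56837684e-04] 13.8583 0.0006819940449656688
```

View pics/w2.png

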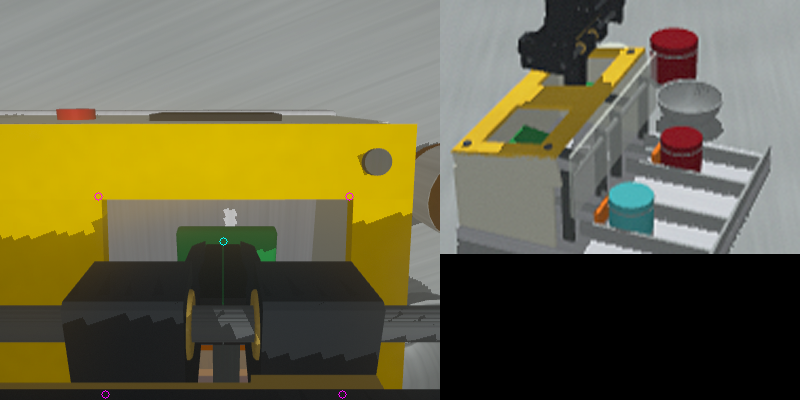

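The fingers are through the window and on the green paddle, but the paddle is only about 8 mm down. I check the clearance between gripper body and plate in the side view before going deeper.

```bash
python3 - <<'E'
from h import *
import pickle
s=np.load('s.npy'); im=pickle.load(open('side.pkl','rb'))
b=cv2.imread('pics/side2.png')[110:220,215:360]; k=5.4; b=cv2.resize(b,None,fx=k,fy=k,interpolation=2)
def poly(P,c,closed=True):
    q=((proj(im,world(s,np.array(P)))-[215,110]+.5)*k).astype(np.int32); cv2.polylines(b,[q],closed,c,1)
for z,c in((.152,(255,0,255)),(.175,(255,255,0))):
    poly([[-.062+a,.075+d,z] for a,d in((-.0375,-.0935),(.0375,-.0935),(.0375,.0935),(-.0375,.0935))],c)
poly([[-.127,-.145,.128],[-.127,.145,.128],[.007,.145,.152],[.007,-.145,.152]],(0,0,255))
poly([[-.062,.075,.088],[-.062,.075,.152]],(255,255,255),False)
cv2.imwrite('pics/chk.png',b); print(b.shape)
E
```

```text
(594, 783, 3)
```

View pics/chk.png

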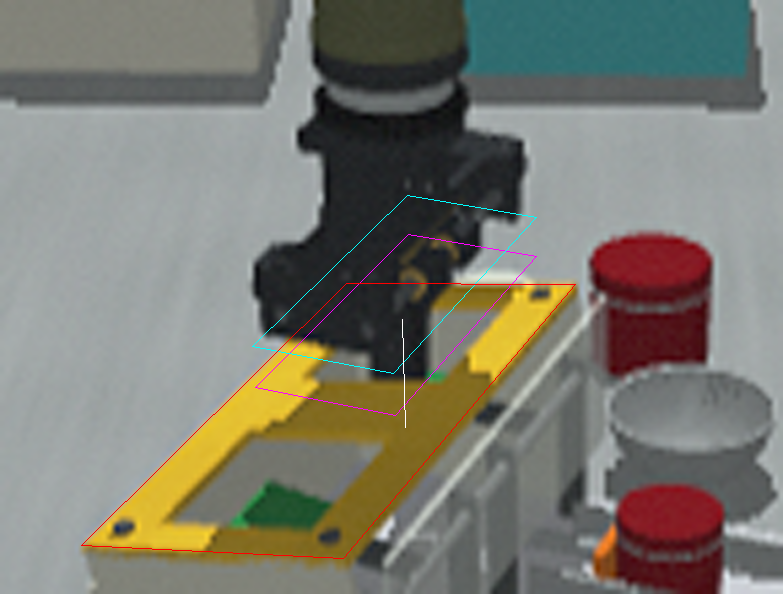

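The side view shows the real gripper body at or above the cyan box, about 24 mm higher than the reported TCP implies. That matches the late contact, so the fingers carry an offset of about 23 mm along z. I keep pressing under force watch and expect the stop near z=0.073.

```bash
python3 - <<'E'
from h import *
s=np.load('s.npy'); at=lambda z:world(s,[-.062,.075,z])[0]
z=.088
while z>.067:
    z-=.001; env.line_to(at(z),velocity=.02)
    f=np.mean([np.array(current_contact_force()) for _ in range(3)],0); print(round(z,3),np.round(f,1),round(current_position()[2],4),round(current_time(),2))
    if f[2]>20 or np.hypot(*f[:2])>12: break
env.wait(.2); print(current_contact_force(),current_time())
save(get_image('side'),'pics/side3.png')
b=cv2.imread('pics/side3.png')[110:290,215:395]; cv2.imwrite('pics/side3c.png',cv2.resize(b,(580,580),interpolation=2))
E
```

```text
0.087 [-1.8 -0.1  3.1] 0.0869 14.11
0.086 [-2.7  0.7  3.5] 0.0859 14.36
0.085 [-2.7  0.7  3. ] 0.0849 14.61
0.084 [-2.   0.8  5. ] 0.0839 14.86
0.083 [-3.3  1.2  4.6] 0.083 15.11
0.082 [-3.7  0.8  4.8] 0.082 15.36
0.081 [-3.3  0.5  4.3] 0.0811 15.61
0.08 [-3.6  0.5  5.8] 0.0801 15.86
0.079 [-4.4  0.4  6.4] 0.0791 16.11
0.078 [-4.4  0.1  6.3] 0.0782 16.36
0.077 [-4.2  0.7  6.7] 0.0772 16.61
0.076 [-3.6  0.   6.8] 0.0763 16.86
0.075 [-4.  -0.1  6.8] 0.0753 17.11
0.074 [-3.2  0.7  6.9] 0.0743 17.36
0.073 [-3.1  0.4  8.3] 0.0733 17.61
0.072 [-3.1  1.3  7.5] 0.0724 17.86
0.071 [-3.5 -0.9  8.4] 0.0715 18.11
0.07 [-4.8 -1.1 13.9] 0.0712 18.36
0.069 [-6.  -1.7 20.5] 0.0709 18.61
[-6.14469326 -2.9127078  20.03512963] 18.8083
```

View pics/side3c.png

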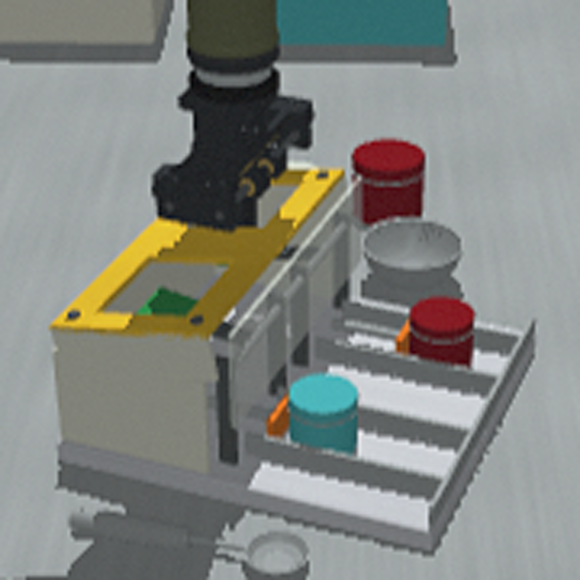

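The force rose stiffly at z≈0.071, after a spring reaching about 8 N, and the tin is well out (crop 441,317). I check the tin's travel numerically before releasing.

```bash
python3 - <<'E'
from h import *
import pickle
s=np.load('s.npy'); im=pickle.load(open('side.pkl','rb')); S=R.from_euler('z',s[2]).as_matrix()
for n in('side1','side2','side3'):
    h=cv2.cvtColor(cv2.imread(f'pics/{n}.png'),cv2.COLOR_BGR2HSV)
    m=(cv2.inRange(h,(0,150,60),(6,255,255))|cv2.inRange(h,(172,150,60),(180,255,255)))
    m[:192]=0
    k,l,st,c=cv2.connectedComponentsWithStats(m)
    i=1+st[1:,4].argmax(); 
    # lid: width centre, top rows
    u=st[i,0]+st[i,2]/2; v=st[i,1]+5
    print(n,st[i],S.T@(ray(im,u,v,.07)-[s[0],s[1],0]))
E
```

```text
side1 [325 199  20  12 197] [0.07689848 0.07025941 0.07      ]
side2 [329 200  20  12 195] [0.08899992 0.0692472  0.07      ]
side3 [342 202  20  13 203] [0.12581893 0.07221837 0.07      ]
```

Travel is 49 mm, the full press. I release slowly, withdraw upwards and check.

```bash
python3 - <<'E'
from h import *
s=np.load('s.npy'); at=lambda z:world(s,[-.062,.075,z])[0]
env.line_to(at(.105),velocity=.05); print(current_contact_force())
env.line_to(at(.30),velocity=.12); env.wait(.3); print(current_contact_force(),current_time(),current_position())
save(get_image('side'),'pics/side4.png'); save(get_image('wrist'),'pics/w4.png')
a=cv2.imread('pics/side4.png')[130:290,215:395]; w=cv2.imread('pics/w4.png')[60:360,80:480]
cv2.imwrite('pics/end.png',np.hstack([cv2.resize(a,(400,356)),cv2.copyMakeBorder(w,0,56,0,0,0)]))
E
```

```text
[0.35069682 0.3545502  0.235982  ]
[-0.25441274 -0.27251031  0.08353915] 21.8 [0.52584759 0.17153339 0.29980689]
```

View pics/end.png

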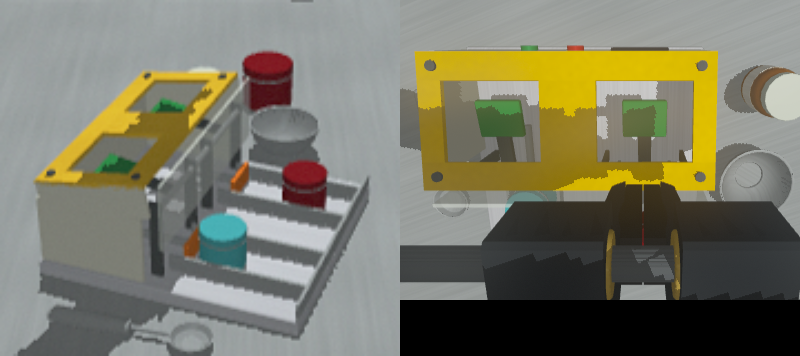

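The red tin is out (crop 304,183), the ejector and paddle are back, everything else is in place, and the arm is clear.

```bash
python3 -c "
from cell import job,current_time
print(job.close_job(),current_time())"
```

```text
the job is handed in; nothing more can be done
the job is handed in; nothing more can be done
```

The left paddle was pressed to its stop, the dark red tin moved out about 49 mm, the paddle came back up, the arm withdrew clear at 21.8 s, and the job is handed in.

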